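Refit the valve handles under the sink and bleed the line

TASK

Fit every loose red handle onto a bare square spindle of the valve manifold, each pushed fully home, and turn each fitted valve clockwise (seen from above) to its stop so that it is shut (if there are only two handles, one spindle stays bare). Only when all of these are shut, lift the yellow guard cap off the bleeder and press the bleeder's black plunger down to its stop, let it rise fully, and press it to its stop a second time. Finally put the guard cap back over the plunger, sitting flat on the blue base, and leave the bottle, funnel, scourer and caddy where they are.

Things in the scene. Friction and masses are not known exactly. Their poses are not given: they have to be found in the camera images.
- manifold: fixed valve manifold: aluminium pipe on a steel foot plate 90 x 360 mm, with three brass valve bodies in a row along its y axis (at y = -115, 0, +115 mm of its frame, 58 mm across, tops 55 mm above the base board). Origin: centre of the underside, on the base board; z up
- handle0: loose red T-handle, upright on the base board; two or three present, alike, 0.14 kg. Square hub 44 x 44 mm, 42 mm tall, with a square bore 22.5 mm wide, 38 mm deep, open at the underside, sides parallel to the hub's; on top a grip bar 70 mm long (x), 16 mm wide (y), 34 mm tall: 76 mm in all. Bore sides run along and across the bar: fits at any quarter turn. Origin: centre of underside; z up
- handle1: as handle0
- handle2: as handle0
- valve0_seat (a point): point on the axis of valve0's spindle, on top of the 48 mm shoulder disc where a fitted handle's underside rests (60 mm above the base board). Above it stands the bare steel square spindle, 20 x 20 mm, 30 mm tall, its top 6 mm tapering to 12 mm. Site x and y are square to the flats and turn with it; z up; at y = -115 mm of the manifold
- valve0 (a joint): turn of valve0's spindle in rad, growing clockwise seen from above: 0 open, 1.3 shut against a hard stop; starts between 0.1 and 0.6; friction about 0.12 N m, stays where it is left. With the play in the bore the handle can lag the spindle by up to 0.13 rad
- valve1_seat (a point): point on the axis of valve1's spindle, on top of the 48 mm shoulder disc where a fitted handle's underside rests (60 mm above the base board). Above it stands the bare steel square spindle, 20 x 20 mm, 30 mm tall, its top 6 mm tapering to 12 mm. Site x and y are square to the flats and turn with it; z up; at y = 0 mm of the manifold
- valve1 (a joint): turn of valve1's spindle in rad, growing clockwise seen from above: 0 open, 1.3 shut against a hard stop; starts between 0.1 and 0.6; friction about 0.12 N m, stays where it is left. With the play in the bore the handle can lag the spindle by up to 0.13 rad
- valve2_seat (a point): point on the axis of valve2's spindle, on top of the 48 mm shoulder disc where a fitted handle's underside rests (60 mm above the base board). Above it stands the bare steel square spindle, 20 x 20 mm, 30 mm tall, its top 6 mm tapering to 12 mm. Site x and y are square to the flats and turn with it; z up; at y = 115 mm of the manifold
- valve2 (a joint): turn of valve2's spindle in rad, growing clockwise seen from above: 0 open, 1.3 shut against a hard stop; starts between 0.1 and 0.6; friction about 0.12 N m, stays where it is left. With the play in the bore the handle can lag the spindle by up to 0.13 rad
- bleeder: fixed bleeder: blue base 80 x 80 x 12 mm with an aluminium collar 38 mm across rising 20 mm above it and a spring plunger in the middle. Origin: centre of the underside, z up. It may stand at the left or the right of the work; the scourer stands at the other side
- bleeder_seat (a point): centre of the top of the blue base, on the plunger's axis, 12 mm above the base board: the guard cap's underside rests at this height
- plunger_top (a point): centre of the top of the black plunger head (34 mm across), 62 mm above the base board when up; it is under the guard cap at the start
- plunger (a joint): travel of the plunger downwards in m: 0 up, 0.018 at its stop; spring force 2.4 N at the top, about 9.6 N at the stop; it springs back by itself
- cap: yellow guard cap, loose over the plunger: upside-down square cup, 54 mm wide outside, 48 inside, 58 mm deep inside, 62 mm tall, with a grip rib on top 50 mm long (x axis), 16 mm wide (y) and 34 mm tall, 96 mm in all; 0.09 kg; any yaw fits. Origin: centre of the underside; z up. It can be parked on free base board
- bottle: bystander: green glass bottle, 68 mm across, 200 mm tall, origin at the underside; leave alone
- funnel: bystander: aluminium funnel standing mouth down, 106 mm across, 100 mm tall, origin at the underside; leave alone
- scourer: bystander: stainless pot scourer, 84 mm across, 41 mm tall, origin at the underside; leave alone
- caddy: bystander: white flip-top caddy, 110 x 160 mm, 97 mm tall, origin at the underside; leave alone
Things that resemble listed ones, but are neither listed nor needed, are in the scene too. What is shaped like the handle0 but green is not meant. Leave any pink or purple look-alike of the handle2 alone.

How it is judged:
On the way, in this order (a step that is already met when the one before it is completed fails the run):
1. every loose handle sits fully home on a spindle and that valve is turned clockwise to its stop (((horizontal distance between handle0 and valve0_seat below 0.005 m and z of handle0 in the frame of valve0_seat below 0.004 m and angle between handle0's own z axis and vertical below 0.08 rad and value of joint valve0 above 1.22 rad) or (horizontal distance between handle0 and valve1_seat below 0.005 m and z of handle0 in the frame of valve1_seat below 0.004 m and angle between handle0's own z axis and vertical below 0.08 rad and value of joint valve1 above 1.22 rad) or (horizontal distance between handle0 and valve2_seat below 0.005 m and z of handle0 in the frame of valve2_seat below 0.004 m and angle between handle0's own z axis and vertical below 0.08 rad and value of joint valve2 above 1.22 rad)) and ((horizontal distance between handle1 and valve0_seat below 0.005 m and z of handle1 in the frame of valve0_seat below 0.004 m and angle between handle1's own z axis and vertical below 0.08 rad and value of joint valve0 above 1.22 rad) or (horizontal distance between handle1 and valve1_seat below 0.005 m and z of handle1 in the frame of valve1_seat below 0.004 m and angle between handle1's own z axis and vertical below 0.08 rad and value of joint valve1 above 1.22 rad) or (horizontal distance between handle1 and valve2_seat below 0.005 m and z of handle1 in the frame of valve2_seat below 0.004 m and angle between handle1's own z axis and vertical below 0.08 rad and value of joint valve2 above 1.22 rad)) and ((horizontal distance between handle2 and valve0_seat below 0.005 m and z of handle2 in the frame of valve0_seat below 0.004 m and angle between handle2's own z axis and vertical below 0.08 rad and value of joint valve0 above 1.22 rad) or (horizontal distance between handle2 and valve1_seat below 0.005 m and z of handle2 in the frame of valve1_seat below 0.004 m and angle between handle2's own z axis and vertical below 0.08 rad and value of joint valve1 above 1.22 rad) or (horizontal distance between handle2 and valve2_seat below 0.005 m and z of handle2 in the frame of valve2_seat below 0.004 m and angle between handle2's own z axis and vertical below 0.08 rad and value of joint valve2 above 1.22 rad))), for 0.2 s.
2. the guard cap is taken clear of the bleeder (distance between cap and bleeder_seat above 0.07 m), for 0.1 s.
3. the plunger is pressed down to its stop (value of joint plunger above 0.0155 m), for 0.1 s.
4. the plunger is let up again (value of joint plunger below 0.003 m), for 0.1 s.
5. the plunger is pressed down to its stop a second time (value of joint plunger above 0.0155 m), for 0.1 s.
6. the plunger is up and the guard cap is back over it, flat on the blue base (value of joint plunger below 0.003 m and horizontal distance between cap and bleeder_seat below 0.01 m and z of cap in the frame of bleeder_seat between -0.004 and 0.004 m and angle between cap's own z axis and vertical below 0.06 rad), for 0.2 s.
At the end, for the whole second after the job is handed in: Each handle present on a spindle: 5 mm of its axis, 4 mm of the shoulder, upright to 0.08 rad, that joint above 1.22 rad. Plunger up (below 3 mm); cap within 10 mm of the bleeder axis, 4 mm of the base top, upright to 0.06 rad. All at rest (all of step 1 and all of step 6 and linear speed of each of handle0, handle1, handle2, cap below 0.02 m/s); the robot touches nothing.
It fails at once if the bottle is shoved more than 40 mm or tipped (distance of bottle from where it was at the start of the episode above 0.04 m or angle between bottle's own z axis and vertical above 0.4 rad).
It fails at once if the funnel is shoved more than 40 mm or tipped (distance of funnel from where it was at the start of the episode above 0.04 m or angle between funnel's own z axis and vertical above 0.4 rad).
It fails at once if the scourer is shoved more than 40 mm or tipped (distance of scourer from where it was at the start of the episode above 0.04 m or angle between scourer's own z axis and vertical above 0.4 rad).
It fails at once if the caddy is shoved more than 40 mm or tipped (distance of caddy from where it was at the start of the episode above 0.04 m or angle between caddy's own z axis and vertical above 0.4 rad).
Of handle0, handle1, handle2 only 2 to 3 are there at a start; the rules pass over those that are not, and their reading is None.
At some moment in a run one of handle0, handle1, handle2 may be knocked a few centimetres aside while the robot is not near it.
It also fails if it takes over 208 s, if anything falls off the work surface, if the arm or the gripper's body presses on something with over 40 N, if the wrist force passes 120 N, or if a joint passes its speed limit or range.

ROBOT

A 6-joint arm with a two-finger parallel gripper is mounted at the origin on the work surface. World frame = base frame: x ahead of the robot, y to its left, z up, the work surface at z = 0. Lengths are in m, angles in rad, forces in N, time in s.
With the tool pointing down it reaches from about 0.3 to 0.875 m from the base axis. Payload 6.4 kg.
Tool frame: the origin (TCP) lies on the centre line of the jaws, within the pads' length; the fingertips stand 8 mm ahead of it and the grasp point (between the pads) lies 11 mm behind it; z points along the fingers, y is the line along which they close (so a half turn about z gives the same grasp; the last joint's range is limited). The gripper opens to 85 mm and grips with 20 to 120 N. Pads are 22 mm wide; open, the fingers measure 114 mm over their backs; the gripper's body (76 mm by 85 mm) begins 54 mm behind the grasp point. The pads swing forward as they close: fully open they stand 13 mm farther back than shut.
Start: joints at [1.013, 0.181, 1.607, -0, 1.354, -0.206], TCP at [0.198, 0.54, 0.239] pointing down, gripper open.
Joint ranges: [-2.99, 2.99], [-0.89, 2.07], [0.3, 2.58], [-1.14, 4.28], [0, 2.63], [-3.12, 3.12]. Speed limits (rad/s): [2.57, 2.57, 3.01, 3.14, 3.14, 3.14].

INTERFACE

Orientations are given as a unit quaternion [w, x, y, z].
In Python, from bench import ctrl gives the robot as it stands.
- The arm moves only by the shell command python3 -m handwheel 'ROWS' [OPENING]. ROWS is JSON, a list that holds one entry, the list of rows, each a list of 4 numbers: the shift along the tool's x, y, z each as a share of 20 cm, from -1 to 1, then the turn about the tool's z as a share of 1.5 rad, from -1 to 1. In form: [[[x, y, z, twist], ...]]. A call has 1 to 10 rows; each row is the pose to reach, as a shift and turn from the pose commanded when the call began, along the tool's axes at that moment; what a row does not reach only later rows make up. A row lasts 1/8 s, in which the tool goes at most 62.5 mm and 10.7 degrees, less where a joint would pass 70% of its speed; a pose out of reach is approached as far as the arm can. A call with a number of a shift or a turn outside -1 to 1 is refused whole. A call with a gripper value outside its range is refused whole. OPENING is the finger opening in mm, from 0 to 85.4, set as the call begins (- or left out, the last holds). The fingers move at their own pace and stop on an object; the grip force is fixed at half the most. Time passes only in rows, so rows that repeat a pose let the fingers close. It gives the time, the measured TCP pose, the force, the opening and the grip force at its end, in the units of the state.
- ctrl.get_obs(): the state, without advancing time (a new reading comes with each control period).
- ctrl.camera(name): name is "scene" or "top"; returns a dict with "color" (420x560x3 uint8, red, green, blue), "range_z" (420x560 float32, m along the optical axis (not along the pixel's ray), 0 where there is no reading), "K" (3x3 intrinsics, pixels), "distortion" ([k1, k2, p1, p2, k3] as OpenCV has them; the pictures are not rectified), "pose" (4x4, takes a point from camera to world coordinates). Camera axes: x right, y down, z forward; pixel columns grow to the right and rows downward; lengths in m; the calibration is good to about 2 mm. A picture is of the moment at which its call begins.
- ctrl.hand_in(): hands the job in; it is judged then, once.
The state is a dict: "time_s": time; "q": joint angles; "dq": joint speeds; "joint_efforts": joint torques, N m; "eef_pos": TCP position; "eef_rot": TCP orientation; "wrist_force": force on the tool from outside, world axes, zero at the start; "torque": the same for the moment, N m; "opening": opening from 0.0 (shut) to 1.0 (fully open); "grasp_force": force on a finger pad.
Only numpy, scipy, OpenCV 4.12 (cv2) and the standard library are available. Lean on these libraries where they do the work, as an engineer would, in place of code of your own. Each camera call takes 0.05 s, during which the arm holds its last target. There are 200 camera calls.

## Working session

There is one attempt and no reset: what is moved stays moved. The work goes in short steps, Python scripts to look and compute and a shell command to move; the robot and the scene stay as the last step left them, time stands still between calls to the robot, and variables do not carry over. Pictures are saved under pics/ and viewed, at most 14 in all, crops included, and the job is handed in when it is done.

```bash
ls; mkdir -p pics; cat > h.py <<'E'
import numpy as np, cv2, json
from bench import ctrl
def shot(n):
    c=ctrl.camera(n); return c
def save(img,name): cv2.imwrite('pics/'+name,cv2.cvtColor(np.ascontiguousarray(img),cv2.COLOR_RGB2BGR))
def cloud(c):
    H,W=c['range_z'].shape
    u,v=np.meshgrid(np.arange(W),np.arange(H))
    p=np.stack([u,v],-1).reshape(-1,1,2).astype(np.float64)
    n=cv2.undistortPoints(p,np.array(c['K'],float),np.array(c['distortion'],float)).reshape(H,W,2)
    z=c['range_z']; P=np.dstack([n[...,0]*z,n[...,1]*z,z]); T=np.array(c['pose'])
    return P@T[:3,:3].T+T[:3,3]
def plane(c,uv,h):
    n=cv2.undistortPoints(np.array(uv,float).reshape(-1,1,2),np.array(c['K'],float),np.array(c['distortion'],float)).reshape(-1,2)
    T=np.array(c['pose']); d=np.c_[n,np.ones(len(n))]@T[:3,:3].T; o=T[:3,3]
    return o+d*((h-o[2])/d[:,2])[:,None]
def st():
    o=ctrl.get_obs(); return o
E
python3 - <<'E'
from h import *
for n in('scene','top'):
    c=shot(n); save(c['color'],n+'0.png'); print(n,np.round(c['pose'],3).tolist(),np.round(c['K'],1).tolist())
o=st(); print(o)
E
```

```text
pics
scene [[0.822, 0.436, -0.366, 0.945], [0.569, -0.638, 0.518, -0.559], [-0.008, -0.635, -0.773, 0.929], [0.0, 0.0, 0.0, 1.0]] [[434.6, 0.0, 282.3], [0.0, 434.6, 203.7], [0.0, 0.0, 1.0]]
top [[0.02, -0.993, 0.117, 0.417], [-1.0, -0.022, -0.01, 0.019], [0.012, -0.117, -0.993, 1.178], [0.0, 0.0, 0.0, 1.0]] [[460.0, 0.0, 281.7], [0.0, 460.0, 204.9], [0.0, 0.0, 1.0]]
{'time_s': 0.1, 'q': array([ 1.01270738e+00,  1.81448772e-01,  1.60790534e+00,  1.25770057e-06,
        1.35380474e+00, -2.06288797e-01]), 'dq': array([-0.0005441 , -0.00084687, -0.00306988,  0.00154926,  0.00164981,
       -0.00036809]), 'joint_efforts': array([ 3.72624190e-04, -4.45873368e+01, -3.52239633e+01, -3.85091698e-04,
        4.24589452e-03, -9.99873635e-06]), 'eef_pos': array([0.1978543 , 0.53937365, 0.23848563]), 'eef_rot': array([-2.92629504e-04,  1.74994475e-01,  9.84569104e-01, -7.26372871e-04]), 'wrist_force': array([-0.37698237,  1.23142574,  0.1648514 ]), 'torque': array([-0.02983355,  0.00625075, -0.02780431]), 'grasp_force': 0.0, 'opening': 1.0019224143471153}
```

View pics/scene0.png

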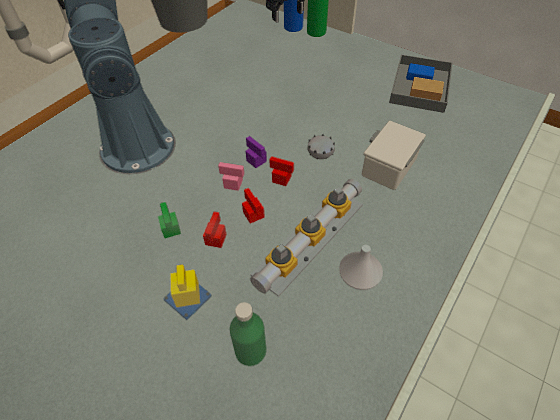

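View pics/top0.png

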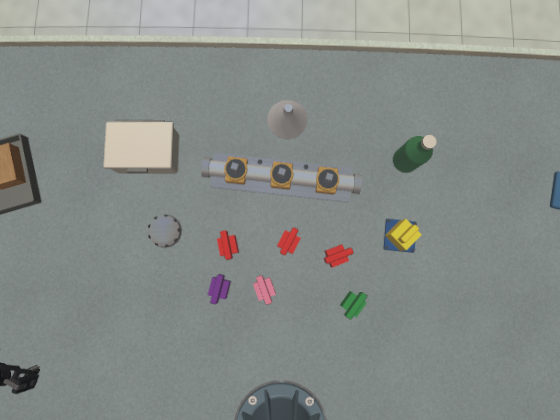

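Top view: red handles at (228,245), (289,241) and (338,256). The look-alikes are pink (264,290), purple (218,289) and green (354,305). Only the three red ones fit the description. The cap is at (404,235), and the spindles are at (235,168), (282,173) and (328,180). Next I'll enlarge a crop to confirm and measure.

```bash
cat > meas.py <<'E'
from h import *
def rect(pts):
    (cx,cy),(w,h),a=cv2.minAreaRect(pts.astype(np.float32)); 
    if w<h: a+=90; w,h=h,w
    return cx,cy,w,h,(a+90)%180-90
def colour(c,P,name,zlo,zhi,minpx=25,dbg=False):
    hsv=cv2.cvtColor(c['color'],cv2.COLOR_RGB2HSV); H,S,V=[hsv[...,i].astype(int) for i in range(3)]
    m={'red':((H<6)|(H>174))&(S>180)&(V>60),'yellow':(H>22)&(H<33)&(S>150)&(V>80),'blue':(H>105)&(H<120)&(S>80)&(V>50)}[name]
    m=(m&(P[...,2]>zlo)&(P[...,2]<zhi)).astype(np.uint8)
    n,l,s,ce=cv2.connectedComponentsWithStats(m)
    out=[]
    for i in range(1,n):
        if s[i,4]<minpx: continue
        q=P[l==i]; out.append((ce[i].round(0),s[i,4],np.median(q[:,2]),*rect(q[:,:2])))
    return out
def show(L):
    for r in L: print('px',r[0],'n',r[1],'z %.4f  c %.4f %.4f size %.4f %.4f ang %.1f'%r[2:])
E
python3 - <<'E'
from meas import *
c=shot('top'); P=cloud(c)
print('board z',np.median(P[300:340,100:180,2]), np.median(P[50:90,300:380,2]))
print('handle tops');show(colour(c,P,'red',.062,.09)); print('hub+bar');show(colour(c,P,'red',.02,.09))
print('cap');show(colour(c,P,'yellow',.088,.13,15));show(colour(c,P,'blue',-.01,.03))
for (u,v) in[(235,168),(282,173),(328,180)]:
    q=P[v-14:v+15,u-14:u+15].reshape(-1,3); print(u,v,'zmax',q[:,2].max())
    for lo,hi in[(.072,.1),(.086,.1)]:
        s=q[(q[:,2]>lo)&(q[:,2]<hi)]
        if len(s)>4: print(len(s),s.mean(0).round(4),np.round(rect(s[:,:2]),4))
save(cv2.resize(c['color'][140:330,190:430],None,fx=3.3,fy=3.1,interpolation=cv2.INTER_CUBIC)[:600,:800],'crop0.png')
E
```

```text
board z 0.0011868873931150103 0.0014812223210393105
handle tops
px [225. 245.] n 115 z 0.0771  c 0.4485 0.1428 size 0.0624 0.0137 ang 15.0
hub+bar
px [224. 246.] n 155 z 0.0763  c 0.4471 0.1481 size 0.0624 0.0246 ang 15.0
px [233. 245.] n 30 z 0.0432  c 0.4491 0.1262 size 0.0339 0.0081 ang 15.3
px [339. 262.] n 27 z 0.0436  c 0.4132 -0.1353 size 0.0356 0.0080 ang -67.2
cap
px [409. 233.] n 168 z 0.1082  c 0.4826 -0.2914 size 0.0486 0.0169 ang -43.0
px [390. 224.] n 94 z 0.0134  c 0.5119 -0.2661 size 0.0459 0.0218 ang -43.8
px [389. 245.] n 98 z 0.0126  c 0.4542 -0.2662 size 0.0470 0.0222 ang 46.8
px [411. 248.] n 36 z 0.0137  c 0.4501 -0.3237 size 0.0286 0.0096 ang -44.7
235 168 zmax 1.1779647154167843
73 [0.6362 0.1252 0.0871] [6.37300e-01 1.26000e-01 2.00000e-02 1.95000e-02 7.40995e+01]
48 [0.6368 0.1256 0.0903] [6.36900e-01 1.25900e-01 1.87000e-02 1.75000e-02 7.86611e+01]
282 173 zmax 1.1779647154167843
76 [0.6271 0.0109 0.0875] [ 6.28700e-01  1.12000e-02  2.08000e-02  1.95000e-02 -1.71735e+01]
54 [0.6281 0.0116 0.0898] [ 6.29000e-01  1.17000e-02  1.90000e-02  1.85000e-02 -1.60012e+01]
328 180 zmax 1.1779647154167843
78 [ 0.6173 -0.1024  0.0879] [  0.6182  -0.1028   0.0205   0.0195 -13.3939]
61 [ 0.6175 -0.1031  0.0896] [  0.6181  -0.103    0.0204   0.0191 -13.9362]
```

View pics/crop0.png

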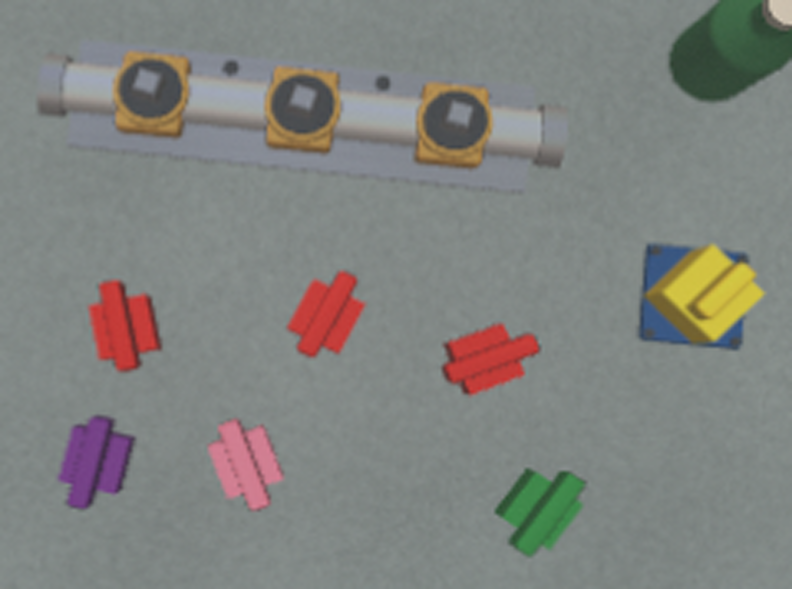

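The crop confirms it: the three red handles are on the left, middle and right, and pink, purple and green are decoys. Now I'll refine handle and spindle yaw and write the move planner.

```bash
sed -i 's/(S>180)&(V>60)/(S>165)\&(V>50)/' meas.py; cat > plan.py <<'E'
from h import *
def pose():
    o=st(); w,x,y,z=o['eef_rot']; 
    hd=np.degrees(np.arctan2(1-2*(x*x+z*z),2*(x*y-w*z)))  # heading of tool y
    return np.array(o['eef_pos']),hd,o
def plan(wps):
    "wps: (x,y,z,heading deg of tool y); prints rows chained"
    p,hd,o=pose(); q1=np.arctan2(p[1],p[0]); print('at',p.round(4),'hd %.1f q6 %.2f F'%(hd,o['q'][5]),np.round(o['wrist_force'],1),'open %.3f'%o['opening'])
    for w in wps:
        t=np.array(w[:3]); h=w[3]
        yh=np.radians(hd); Y=np.array([np.cos(yh),np.sin(yh),0]); Z=np.array([0,0,-1]); X=np.cross(Y,Z); d=t-p
        d=np.array([d@X,d@Y,d@Z]); tw=-(h-hd)
        q6=np.degrees(np.arctan2(t[1],t[0]))-h; ns=max(np.linalg.norm(d)/.0625,abs(tw)/10.7)
        print('row [%.3f,%.3f,%.3f,%.3f] steps>=%.1f q6 %.0f'%(*(d/.2),np.radians(tw)/1.5,ns,q6)); p=t; hd=h
E
cat > spin.py <<'E'
from meas import *
def spindles(c,pts,h=.0905):
    for (x,y) in pts:
        T=np.linalg.inv(np.array(c['pose'])); q=T[:3,:3]@np.array([x,y,h])+T[:3,3]
        uv,_=cv2.projectPoints(q.reshape(1,3),np.zeros(3),np.zeros(3),np.array(c['K'],float),np.array(c['distortion'],float)); u,v=uv.ravel()
        s=12; g=cv2.warpAffine(cv2.cvtColor(c['color'],cv2.COLOR_RGB2GRAY),np.float32([[s,0,-s*(u-10)],[0,s,-s*(v-10)]]),(20*s,20*s),flags=cv2.INTER_CUBIC)
        cen=g[60:180,60:180]; t,b=cv2.threshold(cen,0,255,cv2.THRESH_OTSU); b=(g>t).astype(np.uint8)
        n,l,stt,ce=cv2.connectedComponentsWithStats(b); i=l[120,120]
        if i==0: print('miss',(u,v));continue
        ct=max(cv2.findContours((l==i).astype(np.uint8),0,1)[0],key=cv2.contourArea).reshape(-1,2)
        W=plane(c,ct/s+[u-10,v-10],h); M=cv2.moments((W[:,:2]*1e4-[x*1e4,y*1e4]).astype(np.float32))
        print('px %.0f %.0f'%(u,v),np.round(rect(W[:,:2]),4),'cen',round(M['m10']/M['m00']/1e4+x,4),round(M['m01']/M['m00']/1e4+y,4))
E
python3 - <<'E'
from spin import *; from plan import plan
pts=[(.6372,.1258),(.6285,.0113),(.6178,-.103)]
for n in('top','scene'):
    c=shot(n);P=cloud(c);print(n);spindles(c,pts)
    print('bars');show(colour(c,P,'red',.062,.09));print('hubs');show(colour(c,P,'red',.030,.05,15))
E
```

```text
top
px 234 166 [ 6.37700e-01  1.25400e-01  1.62000e-02  1.61000e-02 -1.71037e+01] cen 0.6378 0.1254
px 281 170 [ 6.2750e-01  1.1000e-02  1.6100e-02  1.5800e-02 -1.7473e+01] cen 0.6274 0.011
px 329 176 [  0.6174  -0.1034   0.0161   0.0159 -15.616 ] cen 0.6173 -0.1034
bars
px [289. 241.] n 171 z 0.0769  c 0.4609 -0.0096 size 0.0664 0.0159 ang -27.2
px [225. 245.] n 168 z 0.0769  c 0.4484 0.1419 size 0.0666 0.0151 ang 12.4
px [338. 255.] n 183 z 0.0769  c 0.4292 -0.1297 size 0.0672 0.0162 ang -67.8
hubs
px [283. 239.] n 82 z 0.0434  c 0.4670 0.0031 size 0.0412 0.0111 ang -25.4
px [233. 244.] n 97 z 0.0433  c 0.4513 0.1270 size 0.0403 0.0139 ang 12.7
px [294. 244.] n 83 z 0.0434  c 0.4539 -0.0230 size 0.0417 0.0121 ang -25.6
px [220. 247.] n 55 z 0.0437  c 0.4445 0.1567 size 0.0386 0.0083 ang 13.1
px [335. 250.] n 86 z 0.0423  c 0.4422 -0.1244 size 0.0421 0.0120 ang -68.0
px [339. 261.] n 84 z 0.0431  c 0.4148 -0.1355 size 0.0424 0.0116 ang -67.7
scene
px 338 188 [ 6.36400e-01  1.27900e-01  6.87000e-02  5.20000e-02 -5.91185e+01] cen 0.6323 0.134
px 311 216 [ 6.28100e-01  1.25000e-02  6.16000e-02  4.94000e-02 -5.68954e+01] cen 0.624 0.0204
px 281 246 [ 6.16000e-01 -1.00900e-01  5.09000e-02  4.69000e-02 -5.56058e+01] cen 0.612 -0.0947
bars
px [282. 162.] n 157 z 0.0731  c 0.4511 0.1385 size 0.0678 0.0167 ang 12.5
px [252. 199.] n 155 z 0.0739  c 0.4631 -0.0128 size 0.0679 0.0165 ang -26.9
px [212. 224.] n 182 z 0.0740  c 0.4309 -0.1333 size 0.0676 0.0162 ang -67.9
hubs
px [280. 172.] n 145 z 0.0410  c 0.4517 0.1262 size 0.0649 0.0227 ang 14.6
px [250. 208.] n 145 z 0.0407  c 0.4676 -0.0156 size 0.0572 0.0434 ang -27.1
px [217. 233.] n 148 z 0.0415  c 0.4415 -0.1372 size 0.0574 0.0386 ang 73.2
```

Handles and seats agree with their given sizes and heights (bar tops about 0.076, seat spacing about 115 mm). I'm starting with the left handle.

```bash
python3 - <<'E'
from plan import *
plan([(.33,.40,.2,102.5),(.4,.27,.18,102.5),(.4497,.1402,.14,102.5),(.4497,.1402,.056,102.5)])
E
```

```text
at [0.198  0.5396 0.2389] hd 69.8 q6 -0.21 F [ 0.4 -1.1 -0.2] open 0.999
row [-0.860,-0.428,0.194,-0.380] steps>=3.1 q6 -52
row [-0.201,-0.710,0.100,-0.000] steps>=2.4 q6 -68
row [-0.102,-0.687,0.200,-0.000] steps>=2.3 q6 -85
row [0.000,0.000,0.420,-0.000] steps>=1.3 q6 -85
```

```bash
python3 -m handwheel '[[[-0.86,-0.428,0.194,-0.38],[-0.86,-0.428,0.194,-0.38],[-0.86,-0.428,0.194,-0.38],[-0.86,-0.428,0.194,-0.38],[-0.86,-0.428,0.194,-0.38],[-0.86,-0.428,0.194,-0.38]]]' 45
python3 -m handwheel '[[[-0.2,-0.71,0.1,0],[-0.2,-0.71,0.1,0],[-0.2,-0.71,0.1,0],[-0.2,-0.71,0.1,0]]]'
python3 -m handwheel '[[[-0.1,-0.687,0.2,0],[-0.1,-0.687,0.2,0],[-0.1,-0.687,0.2,0],[-0.1,-0.687,0.2,0],[-0.1,-0.687,0.2,0]]]'
python3 - <<'E'
from spin import *; from plan import plan
plan([(.4497,.1402,.056,102.5)])
c=shot('scene');P=cloud(c);show(colour(c,P,'red',.062,.09))
E
```

```text
time_s: 1.0
eef_pos: [0.3298, 0.4007, 0.2007]
eef_rot: [-0.0, -0.108, 0.994, 0.0]
wrist_force: [-0.7, -0.0, -0.7]
opening: 0.523
grasp_force: 0.0
time_s: 1.5
eef_pos: [0.4001, 0.2701, 0.1806]
eef_rot: [0.0, -0.108, 0.994, 0.0]
wrist_force: [-0.1, 1.1, -0.4]
opening: 0.524
grasp_force: 0.0
time_s: 2.12
eef_pos: [0.449, 0.1421, 0.1409]
eef_rot: [0.0, -0.11, 0.994, 0.0]
wrist_force: [-0.2, 0.3, -1.0]
opening: 0.528
grasp_force: 0.0
at [0.449  0.1421 0.1409] hd 102.6 q6 -1.74 F [-0.2  0.3 -1. ] open 0.528
row [-0.001,-0.010,0.425,0.001] steps>=1.4 q6 -85
px [281. 162.] n 151 z 0.0735  c 0.4510 0.1381 size 0.0684 0.0174 ang 13.9
px [252. 199.] n 155 z 0.0741  c 0.4617 -0.0122 size 0.0706 0.0156 ang -25.0
px [212. 224.] n 184 z 0.0740  c 0.4307 -0.1320 size 0.0695 0.0165 ang -68.8
```

```bash
python3 -m handwheel '[[[0,0,0.425,0],[0,0,0.425,0],[0,0,0.425,0],[0,0,0.425,0],[0,0,0.425,0]]]'
python3 -m handwheel '[[[0,0,0,0],[0,0,0,0],[0,0,0,0],[0,0,0,0],[0,0,0,0],[0,0,0,0]]]' 0
python3 -m handwheel '[[[0,0,-0.57,0],[0,0,-0.57,0],[0,0,-0.57,0],[0,0,-0.57,0],[0,0,-0.57,0]]]'
python3 - <<'E'
from spin import *; from plan import plan
plan([(.6372,.1258,.17,72),(.6372,.1258,.14,72)])
c=shot('scene');P=cloud(c);show(colour(c,P,'red',.062,.22)); save(c['color'],'s1.png')
E
```

```text
time_s: 2.8
eef_pos: [0.4505, 0.1408, 0.0571]
eef_rot: [0.002, -0.109, 0.994, -0.0]
wrist_force: [-1.0, 0.5, 0.3]
opening: 0.529
grasp_force: 0.0
time_s: 3.55
eef_pos: [0.4497, 0.1404, 0.0562]
eef_rot: [0.001, -0.109, 0.994, 0.0]
wrist_force: [-1.8, 1.0, 6.2]
opening: 0.176
grasp_force: 59.8
time_s: 4.18
eef_pos: [0.4477, 0.1403, 0.1676]
eef_rot: [-0.002, -0.109, 0.994, 0.0]
wrist_force: [-0.7, 0.0, -1.5]
opening: 0.175
grasp_force: 59.1
at [0.4477 0.1403 0.1676] hd 102.5 q6 -1.74 F [-0.7  0.  -1.5] open 0.175
row [-0.909,-0.276,-0.012,0.355] steps>=3.0 q6 -61
row [0.000,0.000,0.150,0.000] steps>=0.5 q6 -61
px [280. 144.] n 445 z 0.1516  c 0.4537 0.1286 size 0.0631 0.0394 ang 33.8
px [252. 199.] n 153 z 0.0745  c 0.4621 -0.0126 size 0.0689 0.0161 ang -25.1
px [212. 224.] n 174 z 0.0740  c 0.4304 -0.1333 size 0.0691 0.0169 ang -67.3
```

View pics/s1.png

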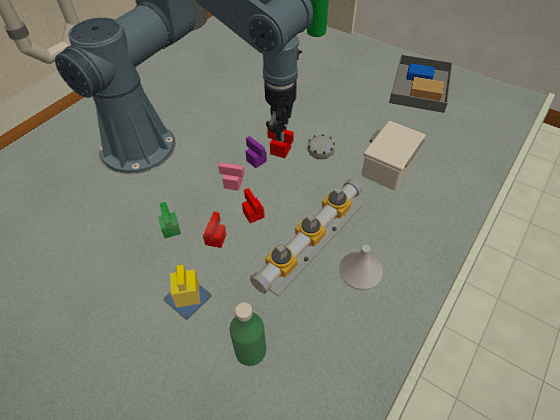

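The handle is held at (280,145). Before fitting I'll check the spindle centres from the scene camera too.

```bash
python3 - <<'E'
from spin import *
pts=[(.6372,.1258),(.6285,.0113),(.6178,-.103)]
for n,dz in(('top',0.001),('scene',-.002)):
    A=[]
    for k in range(4):
        c=shot(n);P=cloud(c); r=[]
        for x,y in pts:
            m=(np.hypot(P[...,0]-x,P[...,1]-y)<.02)&(P[...,2]>.083+dz)&(P[...,2]<.1); q=P[m]
            d=(np.hypot(P[...,0]-x,P[...,1]-y)<.04)&(P[...,2]>.055+dz)&(P[...,2]<.065+dz); dd=P[d]
            r.append([*q.mean(0),len(q),*(cv2.minEnclosingCircle(dd[:,:2].astype(np.float32))[0])])
        A.append(r)
    print(n,np.mean(A,0).round(4).tolist())
# averaged grey for angle, top
g=np.mean([shot('top')['color'] for _ in range(6)],0).astype(np.uint8); c=shot('top'); c['color']=g; spindles(c,pts)
save(np.hstack([cv2.resize(g[v-11:v+11,u-11:u+11],(260,260),interpolation=cv2.INTER_CUBIC) for u,v in[(234,166),(281,172),(328,178)]]),'sp.png')
E
```

```text
top [[0.6371, 0.1258, 0.0894, 56.75, 0.6373, 0.126], [0.6283, 0.0117, 0.0895, 65.5, 0.6287, 0.0127], [0.6182, -0.1027, 0.0895, 65.0, 0.6185, -0.1029]]
scene [[0.6398, 0.1213, 0.0866, 51.5, 0.6392, 0.1232], [0.6298, 0.0076, 0.0866, 59.75, 0.6297, 0.0098], [0.6197, -0.1065, 0.0869, 68.75, 0.6186, -0.1057]]
px 234 166 [ 6.37700e-01  1.25300e-01  1.62000e-02  1.60000e-02 -1.72188e+01] cen 0.6378 0.1254
px 281 170 [ 6.27400e-01  1.10000e-02  1.61000e-02  1.58000e-02 -1.76777e+01] cen 0.6274 0.011
px 329 176 [  0.6173  -0.1034   0.0162   0.0158 -15.135 ] cen 0.6173 -0.1034
```

View pics/sp.png

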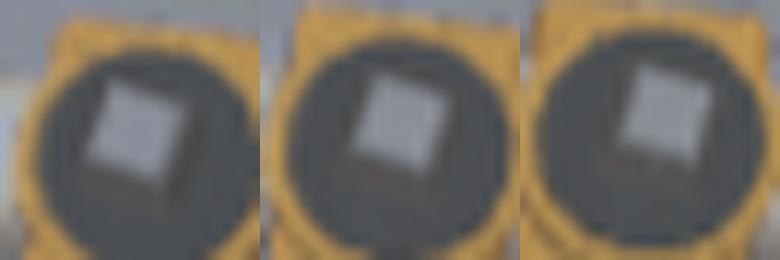

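```bash
python3 - <<'E'
from plan import *
plan([(.6383,.1240,.165,71.5),(.6383,.124,.140,71.5),(.6383,.124,.116,71.5)])
E
```

```text
at [0.4492 0.1404 0.1695] hd 102.5 q6 -1.74 F [ 0.2  1.1 -1.7] open 0.181
row [-0.905,-0.285,0.023,0.361] steps>=3.0 q6 -61
row [0.000,0.000,0.125,-0.000] steps>=0.4 q6 -61
row [0.000,0.000,0.120,-0.000] steps>=0.4 q6 -61
```

```bash
python3 -m handwheel '[[[-0.905,-0.285,0.02,0.361],[-0.905,-0.285,0.02,0.361],[-0.905,-0.285,0.02,0.361],[-0.905,-0.285,0.02,0.361],[-0.905,-0.285,0.02,0.361],[-0.905,-0.285,0.02,0.361],[-0.905,-0.285,0.02,0.361]]]'
python3 -m handwheel '[[[0,0,0.06,0],[0,0,0.1,0],[0,0,0.125,0],[0,0,0.125,0],[0,0,0.125,0]]]'
```

```text
time_s: 5.85
eef_pos: [0.6375, 0.1243, 0.1664]
eef_rot: [0.0, 0.161, 0.987, 0.0]
wrist_force: [0.0, 0.0, -1.3]
opening: 0.173
grasp_force: 59.1
time_s: 6.48
eef_pos: [0.6384, 0.1239, 0.1407]
eef_rot: [0.0, 0.161, 0.987, 0.0]
wrist_force: [-0.0, -0.3, -1.3]
opening: 0.173
grasp_force: 59.1
```

```bash
python3 -m handwheel '[[[0,0,0.03,0],[0,0,0.06,0],[0,0,0.06,0],[0,0,0.06,0]]]'
python3 -m handwheel '[[[0,0,0.03,0],[0,0,0.06,0],[0,0,0.067,0],[0,0,0.067,0],[0,0,0.067,0]]]'
```

```text
time_s: 6.98
eef_pos: [0.6382, 0.1239, 0.1284]
eef_rot: [-0.0, 0.161, 0.987, -0.0]
wrist_force: [0.3, 0.1, 0.0]
opening: 0.174
grasp_force: 59.1
time_s: 7.6
eef_pos: [0.6386, 0.124, 0.1162]
eef_rot: [0.0, 0.161, 0.987, 0.0]
wrist_force: [-2.5, 0.8, 6.1]
opening: 0.175
grasp_force: 60.1
```

```bash
python3 -m handwheel '[[[0,0,0,0.72],[0,0,0,0.72],[0,0,0,0.72],[0,0,0,0.72],[0,0,0,0.72],[0,0,0,0.72],[0,0,0,0.72],[0,0,0,0.72]]]'
python3 -c "
from h import *;print(st()['torque'])"
python3 -m handwheel '[[[0,0,0,0.07],[0,0,0,0.13],[0,0,0,0.13],[0,0,0,0.13]]]'
python3 -c "
from plan import *;print(st()['torque']);plan([])"
```

```text
time_s: 8.6
eef_pos: [0.6378, 0.1237, 0.1162]
eef_rot: [-0.0, 0.645, 0.764, -0.001]
wrist_force: [-6.6, -1.3, 9.4]
opening: 0.178
grasp_force: 60.5
[-0.31114771  1.14080568 -0.12858454]
time_s: 9.1
eef_pos: [0.6375, 0.1238, 0.1162]
eef_rot: [-0.0, 0.716, 0.698, -0.001]
wrist_force: [-6.4, -1.3, 9.6]
opening: 0.178
grasp_force: 61.3
[-0.19935372  1.29837366  0.79003731]
at [0.6375 0.1238 0.1162] hd -1.5 q6 0.04 F [-6.4 -1.3  9.6] open 0.178
```

```bash
python3 -m handwheel '[[[0,0,0,0],[0,0,0,0],[0,0,0,0],[0,0,0,0]]]' 45
python3 -m handwheel '[[[0,0,-0.5,0],[0,0,-0.5,0],[0,0,-0.5,0],[0,0,-0.5,0],[0,0,-0.5,0]]]'
python3 - <<'E'
from spin import *; from plan import plan
for n in('top','scene'):
    c=shot(n);P=cloud(c);print(n);show(colour(c,P,'red',.062,.15))
plan([(.462,-.0112,.14,63.5),(.462,-.0112,.0562,63.5)])
save(c['color'],'s2.png')
E
```

```text
time_s: 9.6
eef_pos: [0.6382, 0.1239, 0.1149]
eef_rot: [-0.0, 0.717, 0.697, -0.0]
wrist_force: [0.8, -0.9, -0.3]
opening: 0.528
grasp_force: 0.0
time_s: 10.22
eef_pos: [0.6372, 0.1239, 0.2131]
eef_rot: [-0.001, 0.717, 0.697, -0.001]
wrist_force: [-0.5, 0.1, 0.2]
opening: 0.53
grasp_force: 0.0
top
px [289. 241.] n 173 z 0.0772  c 0.4610 -0.0096 size 0.0664 0.0158 ang -27.2
px [338. 255.] n 184 z 0.0766  c 0.4292 -0.1295 size 0.0670 0.0162 ang -67.9
scene
px [339. 188.] n 514 z 0.1028  c 0.6393 0.1223 size 0.0680 0.0454 ang 87.6
px [252. 199.] n 156 z 0.0742  c 0.4622 -0.0133 size 0.0680 0.0154 ang -25.0
px [212. 224.] n 181 z 0.0741  c 0.4311 -0.1329 size 0.0683 0.0176 ang -70.7
at [0.6374 0.1239 0.2134] hd -1.6 q6 0.04 F [-0.2 -0.4 -0.1] open 0.528
row [-0.699,-0.858,0.367,-0.757] steps>=6.1 q6 -65
row [0.000,0.000,0.419,-0.000] steps>=1.3 q6 -65
```

```bash
python3 -m handwheel '[[[-0.7,-0.858,0.365,-0.757],[-0.7,-0.858,0.365,-0.757],[-0.7,-0.858,0.365,-0.757],[-0.7,-0.858,0.365,-0.757],[-0.7,-0.858,0.365,-0.757],[-0.7,-0.858,0.365,-0.757],[-0.7,-0.858,0.365,-0.757],[-0.7,-0.858,0.365,-0.757],[-0.7,-0.858,0.365,-0.757]]]'
python3 - <<'E'
from plan import *
plan([(.462,-.0112,.0562,63.3)])
from meas import *
for n in['scene']:
    c=shot(n);P=cloud(c);show(colour(c,P,'red',.062,.15))
E
```

```text
time_s: 11.45
eef_pos: [0.4628, -0.0112, 0.1419]
eef_rot: [-0.0, 0.23, 0.973, -0.0]
wrist_force: [0.7, -0.1, 0.3]
opening: 0.523
grasp_force: 0.0
at [ 0.4628 -0.0112  0.1419] hd 63.4 q6 -1.39 F [ 0.7 -0.1  0.3] open 0.523
row [0.004,-0.002,0.429,0.001] steps>=1.4 q6 -65
px [339. 188.] n 518 z 0.1022  c 0.6390 0.1225 size 0.0704 0.0444 ang -89.5
px [252. 199.] n 155 z 0.0741  c 0.4629 -0.0131 size 0.0697 0.0154 ang -26.1
px [212. 224.] n 180 z 0.0743  c 0.4308 -0.1333 size 0.0690 0.0164 ang -68.5
```

```bash
python3 -m handwheel '[[[0,0,0.425,0],[0,0,0.425,0],[0,0,0.425,0],[0,0,0.425,0],[0,0,0.425,0]]]'
python3 -m handwheel '[[[0,0,0,0],[0,0,0,0],[0,0,0,0],[0,0,0,0],[0,0,0,0],[0,0,0,0]]]' 0
python3 -m handwheel '[[[0,0,-0.57,0],[0,0,-0.57,0],[0,0,-0.57,0],[0,0,-0.57,0],[0,0,-0.57,0]]]'
python3 - <<'E'
from plan import *
plan([(.629,.0102,.166,71.5)])
E
```

```text
time_s: 12.12
eef_pos: [0.4641, -0.0116, 0.0586]
eef_rot: [0.001, 0.229, 0.973, -0.0]
wrist_force: [-0.5, 0.7, -0.5]
opening: 0.527
grasp_force: 0.0
time_s: 12.88
eef_pos: [0.4634, -0.0115, 0.0579]
eef_rot: [0.001, 0.229, 0.973, -0.0]
wrist_force: [-1.1, -0.8, 7.0]
opening: 0.174
grasp_force: 58.8
time_s: 13.5
eef_pos: [0.4615, -0.011, 0.1692]
eef_rot: [-0.002, 0.229, 0.973, 0.0]
wrist_force: [-0.7, 0.1, -1.4]
opening: 0.173
grasp_force: 59.3
at [ 0.4615 -0.011   0.1692] hd 63.5 q6 -1.39 F [-0.7  0.1 -1.4] open 0.173
row [-0.702,0.469,0.016,-0.093] steps>=2.7 q6 -71
```

```bash
python3 -m handwheel '[[[-0.7,0.469,0.02,-0.093],[-0.7,0.469,0.02,-0.093],[-0.7,0.469,0.02,-0.093],[-0.7,0.469,0.02,-0.093],[-0.7,0.469,0.02,-0.093],[-0.7,0.469,0.02,-0.093]]]'
python3 -m handwheel '[[[0,0,0.06,0],[0,0,0.1,0],[0,0,0.125,0],[0,0,0.125,0],[0,0,0.125,0]]]'
python3 - <<'E'
from plan import *
plan([(.629,.0102,.118,71.5)])
E
```

```text
time_s: 14.25
eef_pos: [0.6287, 0.0101, 0.1665]
eef_rot: [-0.001, 0.161, 0.987, -0.0]
wrist_force: [0.2, 0.2, -0.9]
opening: 0.176
grasp_force: 59.3
time_s: 14.88
eef_pos: [0.6301, 0.0101, 0.1423]
eef_rot: [0.0, 0.161, 0.987, -0.0]
wrist_force: [0.8, -1.1, -0.3]
opening: 0.176
grasp_force: 59.3
at [0.6301 0.0101 0.1423] hd 71.5 q6 -1.42 F [ 0.8 -1.1 -0.3] open 0.176
row [0.005,-0.001,0.121,-0.000] steps>=0.4 q6 -71
```

```bash
python3 -m handwheel '[[[0.005,0,0.03,0],[0.005,0,0.06,0],[0.005,0,0.06,0],[0.005,0,0.06,0]]]'
python3 -m handwheel '[[[0,0,0.03,0],[0,0,0.06,0],[0,0,0.067,0],[0,0,0.067,0],[0,0,0.067,0]]]'
```

```text
time_s: 15.38
eef_pos: [0.6293, 0.0104, 0.13]
eef_rot: [0.0, 0.161, 0.987, 0.0]
wrist_force: [2.5, -0.5, -3.5]
opening: 0.177
grasp_force: 59.1
time_s: 16.0
eef_pos: [0.6295, 0.0102, 0.1178]
eef_rot: [0.001, 0.161, 0.987, -0.0]
wrist_force: [-0.5, -0.8, 6.2]
opening: 0.178
grasp_force: 60.4
```

Home at 0.118. Turning to the stop, releasing and looking again.

```bash
python3 -m handwheel '[[[0,0,0,0.72],[0,0,0,0.72],[0,0,0,0.72],[0,0,0,0.72],[0,0,0,0.72],[0,0,0,0.72],[0,0,0,0.72],[0,0,0,0.72]]]'
python3 -m handwheel '[[[0,0,0,0.07],[0,0,0,0.13],[0,0,0,0.13],[0,0,0,0.13]]]'
python3 -c "
from plan import *;print(st()['torque']);plan([])"
python3 -m handwheel '[[[0,0,0,0],[0,0,0,0],[0,0,0,0],[0,0,0,0]]]' 45
python3 -m handwheel '[[[0,0,-0.5,0],[0,0,-0.5,0],[0,0,-0.5,0],[0,0,-0.5,0],[0,0,-0.5,0]]]'
python3 - <<'E'
from spin import *; from plan import plan
for n in('top','scene'):
    c=shot(n);P=cloud(c);print(n);show(colour(c,P,'red',.062,.15))
plan([(.4301,-.1312,.14,22),(.4301,-.1312,.0562,22)])
E
```

```text
time_s: 17.0
eef_pos: [0.6288, 0.0086, 0.1179]
eef_rot: [0.001, 0.646, 0.764, -0.001]
wrist_force: [-3.3, -6.2, 7.9]
opening: 0.174
grasp_force: 60.7
time_s: 17.5
eef_pos: [0.6279, 0.0079, 0.1179]
eef_rot: [0.001, 0.716, 0.698, -0.003]
wrist_force: [-7.4, -8.5, 10.5]
opening: 0.171
grasp_force: 61.9
[-1.61105246  1.44357756  0.86160163]
at [0.6279 0.0079 0.1179] hd -1.5 q6 -0.15 F [-7.4 -8.5 10.5] open 0.171
time_s: 18.0
eef_pos: [0.6289, 0.0107, 0.1164]
eef_rot: [-0.0, 0.717, 0.697, -0.0]
wrist_force: [-0.6, -0.2, 0.5]
opening: 0.529
grasp_force: 0.0
time_s: 18.62
eef_pos: [0.628, 0.0107, 0.2147]
eef_rot: [-0.001, 0.717, 0.697, -0.001]
wrist_force: [-0.4, -0.3, -0.0]
opening: 0.53
grasp_force: 0.0
top
px [222. 161.] n 47 z 0.1371  c 0.6435 0.1485 size 0.0255 0.0181 ang -3.7
px [271. 168.] n 38 z 0.1373  c 0.6263 0.0356 size 0.0139 0.0125 ang -88.7
px [293. 168.] n 38 z 0.1371  c 0.6272 -0.0151 size 0.0142 0.0118 ang -88.1
px [338. 255.] n 182 z 0.0770  c 0.4291 -0.1295 size 0.0674 0.0161 ang -68.1
scene
px [339. 189.] n 493 z 0.1019  c 0.6435 0.1201 size 0.0657 0.0455 ang 68.8
px [312. 216.] n 565 z 0.1037  c 0.6281 0.0084 size 0.0693 0.0454 ang -88.7
px [212. 224.] n 178 z 0.0744  c 0.4306 -0.1332 size 0.0684 0.0170 ang -66.8
at [0.6283 0.0105 0.2151] hd -1.6 q6 -0.14 F [ 0.9  0.7 -0.1] open 0.527
row [-0.736,-0.971,0.375,-0.274] steps>=4.1 q6 -39
row [0.000,0.000,0.419,0.000] steps>=1.3 q6 -39
```

The left handle's angle reads differently now, so I'm looking.

```bash
python3 - <<'E'
from h import *
a=shot('scene')['color'];b=shot('top')['color']
save(np.hstack([cv2.resize(a[150:260,240:380],(420,330),interpolation=cv2.INTER_CUBIC),cv2.resize(b[130:220,190:300],(380,330),interpolation=cv2.INTER_CUBIC)]),'s3.png')
E
```

```text
(no output)
```

View pics/s3.png

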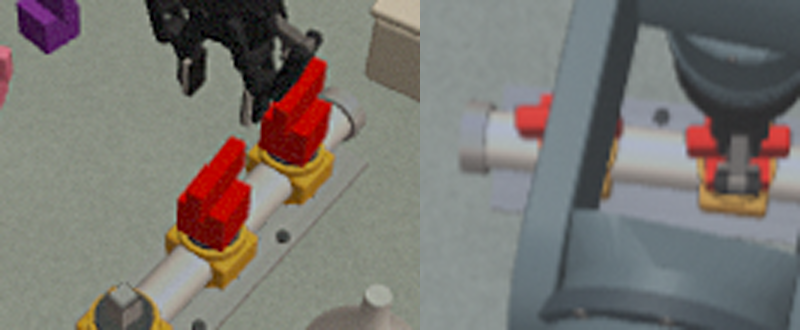

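Both fitted handles are seated; the gripper was only hiding part of the left one. On to the right handle.

```bash
python3 -m handwheel '[[[-0.736,-0.971,0.375,-0.274],[-0.736,-0.971,0.375,-0.274],[-0.736,-0.971,0.375,-0.274],[-0.736,-0.971,0.375,-0.274],[-0.736,-0.971,0.375,-0.274],[-0.736,-0.971,0.375,-0.274],[-0.736,-0.971,0.375,-0.274],[-0.736,-0.971,0.375,-0.274]]]'
python3 - <<'E'
from plan import *
plan([(.4301,-.1312,.0565,22)])
from meas import *
for n in('scene','top'):
    c=shot(n);P=cloud(c);show(colour(c,P,'red',.062,.15))
E
```

```text
time_s: 19.82
eef_pos: [0.4319, -0.131, 0.1422]
eef_rot: [0.001, 0.559, 0.829, 0.0]
wrist_force: [0.0, -0.3, 0.3]
opening: 0.528
grasp_force: 0.0
at [ 0.4319 -0.131   0.1422] hd 22.1 q6 -0.94 F [ 0.  -0.3  0.3] open 0.528
row [0.002,-0.009,0.428,0.001] steps>=1.4 q6 -39
px [339. 188.] n 512 z 0.1028  c 0.6391 0.1215 size 0.0665 0.0451 ang 88.2
px [312. 216.] n 565 z 0.1040  c 0.6293 0.0087 size 0.0702 0.0444 ang -89.7
px [212. 224.] n 181 z 0.0741  c 0.4312 -0.1325 size 0.0686 0.0166 ang -69.0
px [233. 161.] n 200 z 0.1365  c 0.6441 0.1260 size 0.0650 0.0258 ang -88.7
px [282. 166.] n 197 z 0.1368  c 0.6348 0.0104 size 0.0646 0.0251 ang -89.6
px [234. 170.] n 107 z 0.1035  c 0.6234 0.1249 size 0.0407 0.0132 ang -88.9
px [282. 176.] n 121 z 0.1034  c 0.6133 0.0107 size 0.0407 0.0141 ang -89.5
```

```bash
python3 -m handwheel '[[[0,-0.005,0.425,0],[0,-0.005,0.425,0],[0,-0.005,0.425,0],[0,-0.005,0.425,0],[0,-0.005,0.425,0]]]'
python3 -m handwheel '[[[0,0,0,0],[0,0,0,0],[0,0,0,0],[0,0,0,0],[0,0,0,0],[0,0,0,0]]]' 0
python3 -m handwheel '[[[0,0,-0.57,0],[0,0,-0.57,0],[0,0,-0.57,0],[0,0,-0.57,0],[0,0,-0.57,0]]]'
python3 - <<'E'
from plan import *
plan([(.4301,-.1312,.17,22),(.6186,-.1045,.166,72)])
E
```

```text
time_s: 20.55
eef_pos: [0.4311, -0.1324, 0.0581]
eef_rot: [0.001, 0.559, 0.829, 0.0]
wrist_force: [0.7, -0.3, 0.3]
opening: 0.524
grasp_force: 0.0
time_s: 21.3
eef_pos: [0.4303, -0.132, 0.0572]
eef_rot: [0.0, 0.559, 0.829, -0.0]
wrist_force: [-1.6, 0.2, 5.7]
opening: 0.179
grasp_force: 62.1
time_s: 21.92
eef_pos: [0.4287, -0.131, 0.1688]
eef_rot: [-0.002, 0.559, 0.829, -0.0]
wrist_force: [0.4, 0.1, -1.2]
opening: 0.173
grasp_force: 61.2
at [ 0.4287 -0.131   0.1688] hd 22.0 q6 -0.95 F [ 0.4  0.1 -1.2] open 0.173
row [-0.003,0.006,-0.006,-0.000] steps>=0.0 q6 -39
row [-0.229,0.924,0.020,-0.582] steps>=4.7 q6 -82
```

```bash
python3 -m handwheel '[[[-0.229,0.924,0.02,-0.582],[-0.229,0.924,0.02,-0.582],[-0.229,0.924,0.02,-0.582],[-0.229,0.924,0.02,-0.582],[-0.229,0.924,0.02,-0.582],[-0.229,0.924,0.02,-0.582],[-0.229,0.924,0.02,-0.582],[-0.229,0.924,0.02,-0.582]]]'
python3 -m handwheel '[[[0,0,0.06,0],[0,0,0.1,0],[0,0,0.125,0],[0,0,0.125,0],[0,0,0.125,0]]]'
python3 - <<'E'
from plan import *
plan([(.6186,-.1045,.117,72)])
E
```

```text
time_s: 22.92
eef_pos: [0.6182, -0.1051, 0.1665]
eef_rot: [-0.0, 0.157, 0.988, 0.0]
wrist_force: [0.1, 1.4, -1.1]
opening: 0.174
grasp_force: 61.0
time_s: 23.55
eef_pos: [0.6186, -0.1051, 0.1419]
eef_rot: [0.0, 0.157, 0.988, -0.0]
wrist_force: [-0.6, 0.2, -0.7]
opening: 0.172
grasp_force: 61.1
at [ 0.6186 -0.1051  0.1419] hd 72.0 q6 -1.61 F [-0.6  0.2 -0.7] open 0.172
row [0.001,0.003,0.124,-0.000] steps>=0.4 q6 -82
```

```bash
python3 -m handwheel '[[[0,0.003,0.03,0],[0,0.003,0.06,0],[0,0.003,0.06,0],[0,0.003,0.06,0]]]'
python3 -m handwheel '[[[0,0,0.03,0],[0,0,0.06,0],[0,0,0.067,0],[0,0,0.067,0],[0,0,0.067,0]]]'
```

```text
time_s: 24.05
eef_pos: [0.6186, -0.1045, 0.1296]
eef_rot: [-0.0, 0.157, 0.988, 0.0]
wrist_force: [0.1, -0.3, -0.4]
opening: 0.173
grasp_force: 61.1
time_s: 24.68
eef_pos: [0.6189, -0.1047, 0.1172]
eef_rot: [0.0, 0.156, 0.988, -0.0]
wrist_force: [-1.4, 0.8, 5.0]
opening: 0.177
grasp_force: 62.0
```

```bash
python3 -m handwheel '[[[0,0,0,0.72],[0,0,0,0.72],[0,0,0,0.72],[0,0,0,0.72],[0,0,0,0.72],[0,0,0,0.72],[0,0,0,0.72],[0,0,0,0.72]]]'
python3 -m handwheel '[[[0,0,0,0.07],[0,0,0,0.14],[0,0,0,0.14],[0,0,0,0.14]]]'
python3 -c "
from plan import *;print(st()['torque']);plan([])"
python3 -m handwheel '[[[0,0,0,0],[0,0,0,0],[0,0,0,0],[0,0,0,0]]]' 45
python3 -m handwheel '[[[0,0,-0.5,0],[0,0,-0.5,0],[0,0,-0.5,0],[0,0,-0.5,0],[0,0,-0.5,0]]]'
python3 -m handwheel '[[[0.6,-0.3,0,0],[0.6,-0.3,0,0],[0.6,-0.3,0,0],[0.6,-0.3,0,0],[0.6,-0.3,0,0]]]'
python3 - <<'E'
from spin import *; from plan import plan
for n in('top','scene'):
    c=shot(n);P=cloud(c);print(n);show(colour(c,P,'red',.09,.15)); show(colour(c,P,'yellow',.088,.13,15)); show(colour(c,P,'yellow',.055,.083,15))
plan([])
E
```

```text
time_s: 25.68
eef_pos: [0.6181, -0.1054, 0.1172]
eef_rot: [-0.0, 0.642, 0.767, -0.001]
wrist_force: [-6.0, -2.5, 8.5]
opening: 0.174
grasp_force: 62.4
time_s: 26.18
eef_pos: [0.6177, -0.1055, 0.1172]
eef_rot: [0.0, 0.718, 0.696, -0.002]
wrist_force: [-7.4, -2.7, 9.0]
opening: 0.174
grasp_force: 63.5
[-0.46153781  1.30731677  0.91605752]
at [ 0.6177 -0.1055  0.1172] hd -1.8 q6 -0.32 F [-7.4 -2.7  9. ] open 0.174
time_s: 26.68
eef_pos: [0.6187, -0.1044, 0.1161]
eef_rot: [-0.0, 0.719, 0.695, 0.0]
wrist_force: [0.1, 0.5, 0.1]
opening: 0.527
grasp_force: 0.0
time_s: 27.3
eef_pos: [0.6177, -0.1042, 0.2144]
eef_rot: [-0.001, 0.719, 0.695, -0.001]
wrist_force: [-0.0, 0.2, -0.7]
opening: 0.527
grasp_force: 0.0
time_s: 27.92
eef_pos: [0.5632, 0.0163, 0.216]
eef_rot: [0.0, 0.719, 0.695, -0.0]
wrist_force: [-0.5, 0.2, -0.9]
opening: 0.526
grasp_force: 0.0
top
px [225. 161.] n 89 z 0.1365  c 0.6441 0.1432 size 0.0305 0.0254 ang 89.4
px [334. 171.] n 167 z 0.1363  c 0.6246 -0.1112 size 0.0495 0.0266 ang -89.0
px [227. 170.] n 26 z 0.1035  c 0.6233 0.1403 size 0.0117 0.0102 ang -0.8
px [330. 181.] n 114 z 0.1029  c 0.6033 -0.1045 size 0.0389 0.0148 ang -88.4
px [409. 233.] n 163 z 0.1081  c 0.4827 -0.2912 size 0.0496 0.0170 ang -46.2
px [404. 234.] n 359 z 0.0749  c 0.4819 -0.2919 size 0.0540 0.0528 ang 45.3
scene
px [340. 185.] n 375 z 0.1173  c 0.6390 0.1225 size 0.0693 0.0445 ang -88.5
px [312. 212.] n 417 z 0.1198  c 0.6287 0.0080 size 0.0686 0.0443 ang -89.9
px [282. 243.] n 479 z 0.1207  c 0.6184 -0.1062 size 0.0695 0.0446 ang -86.5
px [181. 276.] n 186 z 0.1063  c 0.4854 -0.2945 size 0.0490 0.0157 ang -46.4
px [184. 285.] n 472 z 0.0727  c 0.4846 -0.2944 size 0.0561 0.0538 ang -45.6
at [0.5632 0.0161 0.216 ] hd -2.0 q6 -0.15 F [ 0.4 -0.5 -0. ] open 0.526
```

All three valves are shut: the bars lie along the manifold, tops at 0.136, and each gave a stop torque. The cap is next, at about (.484,-.293) with its rib at -45.5°.

```bash
python3 - <<'E'
from plan import *
plan([(.52,-.13,.2,44.5),(.4837,-.2927,.16,44.5),(.4837,-.2927,.088,44.5)])
E
```

```text
at [0.5632 0.0161 0.216 ] hd -2.0 q6 -0.15 F [ 0.4 -0.5 -0. ] open 0.526
row [-0.738,-0.190,0.080,-0.541] steps>=4.3 q6 -59
row [-0.453,-0.700,0.200,-0.000] steps>=2.7 q6 -76
row [0.000,0.000,0.360,-0.000] steps>=1.2 q6 -76
```

```bash
python3 -m handwheel '[[[-0.738,-0.19,0.08,-0.541],[-0.738,-0.19,0.08,-0.541],[-0.738,-0.19,0.08,-0.541],[-0.738,-0.19,0.08,-0.541],[-0.738,-0.19,0.08,-0.541],[-0.738,-0.19,0.08,-0.541],[-0.738,-0.19,0.08,-0.541]]]'
python3 -m handwheel '[[[-0.453,-0.7,0.2,0],[-0.453,-0.7,0.2,0],[-0.453,-0.7,0.2,0],[-0.453,-0.7,0.2,0],[-0.453,-0.7,0.2,0],[-0.453,-0.7,0.2,0]]]'
python3 - <<'E'
from plan import *
plan([(.4837,-.2927,.088,44.5)])
from meas import *
c=shot('top');P=cloud(c);show(colour(c,P,'red',.09,.15))
E
```

```text
time_s: 28.9
eef_pos: [0.5198, -0.1292, 0.2002]
eef_rot: [-0.0, 0.387, 0.922, -0.0]
wrist_force: [0.1, 0.5, 0.3]
opening: 0.53
grasp_force: 0.0
time_s: 29.65
eef_pos: [0.4842, -0.2905, 0.1607]
eef_rot: [0.0, 0.386, 0.923, 0.0]
wrist_force: [-0.7, 0.7, -1.2]
opening: 0.53
grasp_force: 0.0
at [ 0.4842 -0.2905  0.1607] hd 44.6 q6 -1.53 F [-0.7  0.7 -1.2] open 0.530
row [-0.006,-0.009,0.363,0.002] steps>=1.2 q6 -76
px [233. 161.] n 200 z 0.1365  c 0.6441 0.1260 size 0.0654 0.0256 ang -87.9
px [282. 166.] n 198 z 0.1365  c 0.6344 0.0103 size 0.0646 0.0256 ang -89.5
px [331. 171.] n 224 z 0.1364  c 0.6246 -0.1030 size 0.0657 0.0268 ang -88.7
px [234. 170.] n 107 z 0.1035  c 0.6235 0.1249 size 0.0408 0.0129 ang -88.8
px [282. 176.] n 123 z 0.1036  c 0.6136 0.0107 size 0.0406 0.0140 ang -88.5
px [330. 181.] n 115 z 0.1031  c 0.6032 -0.1034 size 0.0411 0.0147 ang -87.0
```

```bash
python3 -m handwheel '[[[0,0,0.36,0],[0,0,0.36,0],[0,0,0.36,0],[0,0,0.36,0],[0,0,0.36,0]]]'
python3 -m handwheel '[[[0,0,0,0],[0,0,0,0],[0,0,0,0],[0,0,0,0],[0,0,0,0],[0,0,0,0]]]' 0
python3 -m handwheel '[[[0,0,-0.25,0],[0,0,-0.5,0],[0,0,-0.5,0],[0,0,-0.5,0],[0,0,-0.5,0],[0,0,-0.5,0]]]'
python3 - <<'E'
from plan import *
plan([(.36,-.37,.188,44.5),(.36,-.37,.08,44.5)])
E
```

```text
time_s: 30.32
eef_pos: [0.4847, -0.2925, 0.0903]
eef_rot: [0.002, 0.386, 0.922, -0.001]
wrist_force: [-0.0, 0.8, 0.1]
opening: 0.529
grasp_force: 0.0
time_s: 31.08
eef_pos: [0.4838, -0.2919, 0.0886]
eef_rot: [0.0, 0.386, 0.922, -0.0]
wrist_force: [-1.4, -1.7, 5.2]
opening: 0.174
grasp_force: 61.9
time_s: 31.82
eef_pos: [0.4829, -0.291, 0.1866]
eef_rot: [-0.001, 0.386, 0.922, 0.001]
wrist_force: [-0.8, -0.5, -1.2]
opening: 0.179
grasp_force: 61.0
at [ 0.4829 -0.291   0.1866] hd 44.6 q6 -1.53 F [-0.8 -0.5 -1.2] open 0.179
row [0.150,-0.715,-0.007,0.001] steps>=2.3 q6 -90
row [0.000,0.000,0.540,-0.000] steps>=1.7 q6 -90
```

```bash
python3 -m handwheel '[[[0.15,-0.715,0,0],[0.15,-0.715,0,0],[0.15,-0.715,0,0],[0.15,-0.715,0,0],[0.15,-0.715,0,0],[0.15,-0.715,0,0]]]'
python3 -m handwheel '[[[0,0,0.25,0],[0,0,0.5,0],[0,0,0.545,0],[0,0,0.545,0],[0,0,0.545,0],[0,0,0.545,0]]]'
python3 - <<'E'
from plan import *
plan([(.36,-.37,.077,44.5)])
c=shot('top'); save(c['color'],'t4.png'); P=cloud(c)
from meas import *
m=(np.hypot(P[...,0]-.484,P[...,1]+.293)<.03)&(P[...,2]>.055)&(P[...,2]<.07);q=P[m]
print(len(q),q.mean(0).round(4),cv2.minEnclosingCircle(q[:,:2].astype(np.float32)));show(colour(c,P,'blue',-.01,.03))
c=shot('scene');P=cloud(c);m=(np.hypot(P[...,0]-.484,P[...,1]+.293)<.03)&(P[...,2]>.055)&(P[...,2]<.07);q=P[m]
print(len(q),q.mean(0).round(4),cv2.minEnclosingCircle(q[:,:2].astype(np.float32)))
show(colour(c,P,'blue',-.01,.03))
E
```

```text
time_s: 32.58
eef_pos: [0.3615, -0.3699, 0.1881]
eef_rot: [-0.0, 0.385, 0.923, 0.0]
wrist_force: [-0.1, 1.0, -0.9]
opening: 0.174
grasp_force: 60.9
time_s: 33.33
eef_pos: [0.3614, -0.3713, 0.0806]
eef_rot: [0.001, 0.386, 0.923, -0.001]
wrist_force: [0.1, 0.0, -0.3]
opening: 0.174
grasp_force: 61.0
at [ 0.3614 -0.3713  0.0806] hd 44.6 q6 -1.81 F [ 0.1  0.  -0.3] open 0.174
row [0.010,-0.000,0.018,0.001] steps>=0.1 q6 -90
139 [ 0.4837 -0.2949  0.0631] ((0.48413869738578796, -0.2942803204059601), 0.016794566065073013)
px [399. 235.] n 681 z 0.0130  c 0.4832 -0.2964 size 0.0817 0.0789 ang 84.9
173 [ 0.4855 -0.2976  0.0606] ((0.4840846061706543, -0.2968648076057434), 0.017812931910157204)
px [293.  27.] n 103 z 0.0150  c 0.0175 0.8420 size 0.0750 0.0405 ang 29.2
px [416.  77.] n 69 z 0.0237  c 0.5850 0.7956 size 0.0896 0.0160 ang 17.2
px [198. 288.] n 37 z 0.0111  c 0.4916 -0.2685 size 0.0355 0.0151 ang -4.1
px [184. 302.] n 265 z 0.0111  c 0.4852 -0.3032 size 0.0781 0.0673 ang -6.2
```

View pics/t4.png

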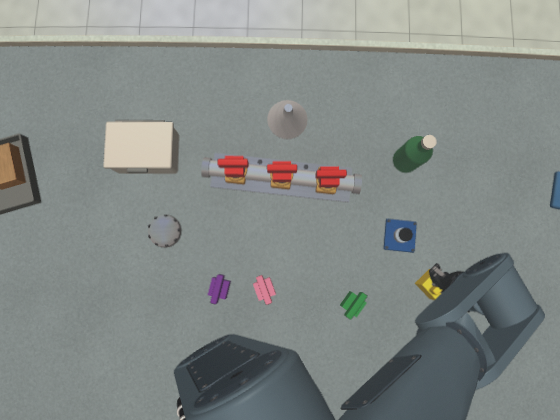

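The cap hangs at (431,286), just above the board, and the plunger head at (405,235) is bare. I'm setting the cap down and moving over the plunger.

```bash
python3 -m handwheel '[[[0,0,0.016,0],[0,0,0.016,0],[0,0,0.016,0]]]'
python3 -m handwheel '[[[0,0,0,0],[0,0,0,0],[0,0,0,0],[0,0,0,0]]]' 45
python3 -m handwheel '[[[0,0,-0.4,0],[0,0,-0.4,0],[0,0,-0.4,0],[0,0,-0.4,0]]]'
python3 - <<'E'
from plan import *
plan([(.4841,-.2957,.12,44.5)])
E
```

```text
time_s: 33.8
eef_pos: [0.361, -0.3712, 0.0767]
eef_rot: [0.001, 0.386, 0.922, -0.0]
wrist_force: [0.2, 0.0, 5.7]
opening: 0.175
grasp_force: 61.8
time_s: 34.3
eef_pos: [0.3606, -0.3704, 0.0759]
eef_rot: [-0.0, 0.386, 0.922, 0.0]
wrist_force: [0.3, -0.0, 0.1]
opening: 0.529
grasp_force: 0.0
time_s: 34.8
eef_pos: [0.3601, -0.3697, 0.1546]
eef_rot: [-0.001, 0.386, 0.922, 0.001]
wrist_force: [-0.1, 0.4, 0.3]
opening: 0.527
grasp_force: 0.0
at [ 0.3601 -0.3697  0.1546] hd 44.6 q6 -1.81 F [-0.1  0.4  0.3] open 0.527
row [-0.172,0.701,0.173,0.001] steps>=2.4 q6 -76
```

```bash
python3 -m handwheel '[[[-0.172,0.701,0.1,0],[-0.172,0.701,0.1,0],[-0.172,0.701,0.1,0],[-0.172,0.701,0.17,0],[-0.172,0.701,0.17,0],[-0.172,0.701,0.17,0],[-0.172,0.701,0.17,0]]]' 0
python3 -m handwheel '[[[0,0,0.1,0],[0,0,0.2,0],[0,0,0.24,0],[0,0,0.24,0],[0,0,0.24,0]]]'
python3 - <<'E'
from plan import *
plan([(.4841,-.2957,.054,44.5)])
E
```

```text
time_s: 35.67
eef_pos: [0.4842, -0.2977, 0.1225]
eef_rot: [0.0, 0.387, 0.922, -0.0]
wrist_force: [0.3, -0.2, 0.5]
opening: 0.001
grasp_force: 0.0
time_s: 36.3
eef_pos: [0.4852, -0.2973, 0.075]
eef_rot: [0.001, 0.386, 0.922, -0.0]
wrist_force: [-0.1, -0.1, -1.1]
opening: 0.0
grasp_force: 0.0
at [ 0.4852 -0.2973  0.075 ] hd 44.6 q6 -1.54 F [-0.1 -0.1 -1.1] open 0.000
row [0.009,0.002,0.105,0.001] steps>=0.3 q6 -76
```

```bash
python3 -m handwheel '[[[0.008,0,0.05,0],[0.008,0,0.1,0],[0.008,0,0.1,0],[0.008,0,0.1,0],[0.008,0,0.1,0]]]'
python3 -c "
from h import *;print(st()['wrist_force'])"
python3 -m handwheel '[[[0,0,0.008,0],[0,0,0.015,0],[0,0,0.015,0],[0,0,0.015,0]]]'
```

```text
time_s: 36.92
eef_pos: [0.4848, -0.2968, 0.0553]
eef_rot: [0.002, 0.386, 0.922, -0.001]
wrist_force: [-0.2, -1.4, 7.4]
opening: 0.005
grasp_force: 4.0
[-0.18320902 -1.41401137  7.36024757]
time_s: 37.42
eef_pos: [0.4848, -0.2968, 0.0524]
eef_rot: [0.002, 0.386, 0.922, -0.001]
wrist_force: [0.6, -0.5, 8.7]
opening: 0.0
grasp_force: 4.6
```

```bash
python3 -m handwheel '[[[0,0,0.01,0],[0,0,0.016,0],[0,0,0.016,0],[0,0,0.016,0]]]'
python3 -m handwheel '[[[0,0,0.01,0],[0,0,0.012,0],[0,0,0.012,0],[0,0,0.012,0]]]'
```

```text
time_s: 37.92
eef_pos: [0.4849, -0.2968, 0.0518]
eef_rot: [0.002, 0.386, 0.923, -0.001]
wrist_force: [-7.2, 5.1, 30.5]
opening: 0.004
grasp_force: 15.3
time_s: 38.42
eef_pos: [0.485, -0.2969, 0.0515]
eef_rot: [0.001, 0.386, 0.923, -0.001]
wrist_force: [-14.3, 10.4, 49.0]
opening: 0.002
grasp_force: 24.5
```

At the stop (z 0.0518, force jumped). Letting it up, then pressing a second time.

```bash
python3 -m handwheel '[[[0,0,-0.16,0],[0,0,-0.16,0],[0,0,-0.16,0],[0,0,-0.16,0],[0,0,-0.16,0]]]'
python3 -m handwheel '[[[0,0,0.08,0],[0,0,0.13,0],[0,0,0.148,0],[0,0,0.148,0],[0,0,0.148,0],[0,0,0.148,0]]]'
```

```text
time_s: 39.05
eef_pos: [0.483, -0.295, 0.0762]
eef_rot: [-0.001, 0.386, 0.922, 0.0]
wrist_force: [1.4, -0.8, 0.2]
opening: 0.001
grasp_force: 0.0
time_s: 39.8
eef_pos: [0.4846, -0.2964, 0.0517]
eef_rot: [0.001, 0.386, 0.923, -0.001]
wrist_force: [-9.1, 7.4, 37.9]
opening: -0.002
grasp_force: 18.8
```

Pressed to the stop again. Rising, then measuring the parked cap.

```bash
python3 -m handwheel '[[[0,0,-0.16,0],[0,0,-0.3,0],[0,0,-0.55,0],[0,0,-0.55,0],[0,0,-0.55,0]]]'
python3 -m handwheel '[[[0,0,0,0],[0,0,0,0],[0,0,0,0],[0,0,0,0]]]' 45
python3 - <<'E'
from meas import *; from plan import plan
for n in('top','scene'):
    c=shot(n);P=cloud(c);print(n);show(colour(c,P,'yellow',.085,.11,15));show(colour(c,P,'yellow',.045,.07,15))
    m=(np.hypot(P[...,0]-.484,P[...,1]+.296)<.03)&(P[...,2]>.055)&(P[...,2]<.07);q=P[m]
    print('plunger',len(q),q.mean(0).round(4) if len(q) else '')
plan([(.3605,-.3705,.155,44.5),(.3605,-.3705,.077,44.5)])
E
```

```text
time_s: 40.42
eef_pos: [0.483, -0.2951, 0.1566]
eef_rot: [-0.001, 0.386, 0.922, 0.0]
wrist_force: [-0.4, 0.5, -0.4]
opening: -0.0
grasp_force: 0.0
time_s: 40.92
eef_pos: [0.4835, -0.2955, 0.1576]
eef_rot: [-0.0, 0.386, 0.922, 0.0]
wrist_force: [0.4, -0.7, -0.7]
opening: 0.527
grasp_force: 0.0
top
plunger 115 [ 0.4856 -0.2929  0.0626]
scene
px [116. 277.] n 168 z 0.0945  c 0.3651 -0.3729 size 0.0484 0.0161 ang -44.9
px [122. 286.] n 438 z 0.0605  c 0.3631 -0.3724 size 0.0559 0.0555 ang -45.4
plunger 173 [ 0.4856 -0.2978  0.0608]
at [ 0.4836 -0.2955  0.1579] hd 44.6 q6 -1.54 F [-0.   0.1  0.8] open 0.527
row [0.165,-0.701,0.014,0.001] steps>=2.3 q6 -90
row [0.000,0.000,0.390,-0.000] steps>=1.2 q6 -90
```

```bash
python3 -m handwheel '[[[0.165,-0.7,0.01,0],[0.165,-0.7,0.01,0],[0.165,-0.7,0.01,0],[0.165,-0.7,0.01,0],[0.165,-0.7,0.01,0],[0.165,-0.7,0.01,0]]]'
python3 -m handwheel '[[[0,0,0.2,0],[0,0,0.39,0],[0,0,0.39,0],[0,0,0.39,0],[0,0,0.39,0]]]'
python3 -m handwheel '[[[0,0,0,0],[0,0,0,0],[0,0,0,0],[0,0,0,0],[0,0,0,0],[0,0,0,0]]]' 0
python3 -m handwheel '[[[0,0,-0.3,0],[0,0,-0.55,0],[0,0,-0.55,0],[0,0,-0.55,0],[0,0,-0.55,0],[0,0,-0.55,0]]]'
python3 - <<'E'
from plan import *
plan([(.4845,-.2945,.188,44.5),(.4845,-.2945,.09,44.5)])
E
```

```text
time_s: 41.78
eef_pos: [0.3618, -0.3696, 0.1559]
eef_rot: [0.0, 0.385, 0.923, 0.0]
wrist_force: [-0.2, -0.5, 0.1]
opening: 0.528
grasp_force: 0.0
time_s: 42.4
eef_pos: [0.3617, -0.3714, 0.0798]
eef_rot: [0.001, 0.386, 0.923, -0.001]
wrist_force: [0.5, -0.6, -0.1]
opening: 0.528
grasp_force: 0.0
time_s: 43.15
eef_pos: [0.361, -0.371, 0.0789]
eef_rot: [0.001, 0.386, 0.922, -0.0]
wrist_force: [-1.1, -0.2, 7.1]
opening: 0.179
grasp_force: 58.9
time_s: 43.9
eef_pos: [0.3602, -0.3695, 0.1863]
eef_rot: [-0.001, 0.386, 0.922, 0.001]
wrist_force: [0.9, 0.4, -0.6]
opening: 0.169
grasp_force: 59.0
at [ 0.3602 -0.3695  0.1863] hd 44.6 q6 -1.81 F [ 0.9  0.4 -0.6] open 0.169
row [-0.169,0.706,-0.008,0.001] steps>=2.3 q6 -76
row [0.000,0.000,0.490,-0.000] steps>=1.6 q6 -76
```

```bash
python3 -m handwheel '[[[-0.169,0.7,0,0],[-0.169,0.7,0,0],[-0.169,0.7,0,0],[-0.169,0.7,0,0],[-0.169,0.7,0,0],[-0.169,0.7,0,0],[-0.169,0.7,0,0],[-0.169,0.7,0,0]]]'
python3 -m handwheel '[[[0,0,0.1,0],[0,0,0.2,0],[0,0,0.3,0],[0,0,0.3,0],[0,0,0.3,0]]]'
python3 - <<'E'
from plan import *
plan([(.4845,-.2945,.0915,44.5)])
from meas import *
c=shot('scene');P=cloud(c);show(colour(c,P,'yellow',.03,.2,15));save(cv2.resize(c['color'][220:340,110:270],None,fx=4,fy=4,interpolation=cv2.INTER_CUBIC),'s5.png')
E
```

```text
time_s: 44.9
eef_pos: [0.4838, -0.2966, 0.188]
eef_rot: [0.0, 0.387, 0.922, -0.0]
wrist_force: [-0.8, -0.3, -0.9]
opening: 0.175
grasp_force: 59.2
time_s: 45.52
eef_pos: [0.4845, -0.2965, 0.1287]
eef_rot: [0.0, 0.386, 0.922, -0.0]
wrist_force: [-0.6, 0.2, -1.5]
opening: 0.174
grasp_force: 59.2
at [ 0.4845 -0.2965  0.1287] hd 44.6 q6 -1.54 F [-0.6  0.2 -1.5] open 0.174
row [0.007,0.007,0.186,0.001] steps>=0.6 q6 -76
px [181. 282.] n 846 z 0.1094  c 0.4898 -0.2961 size 0.0605 0.0555 ang 45.0
```

View pics/s5.png

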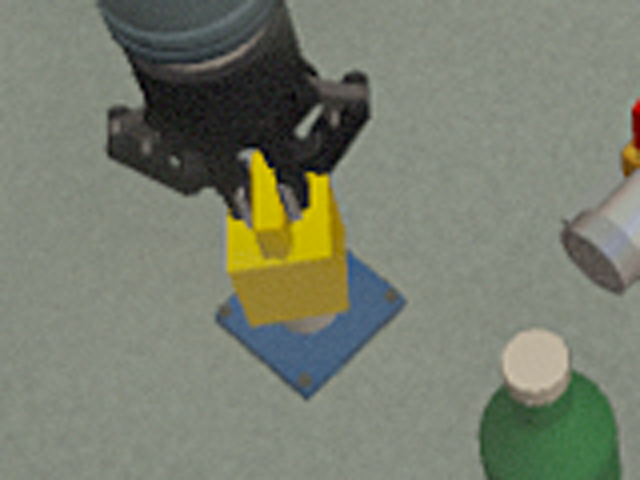

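The cap (crop 285,260) is over the collar, already past the plunger head with no force on it. Lowering it home.

```bash
python3 -m handwheel '[[[0.003,0.005,0.06,0],[0.005,0.007,0.12,0],[0.005,0.007,0.175,0],[0.005,0.007,0.175,0],[0.005,0.007,0.175,0]]]'
python3 -m handwheel '[[[0,0,0.008,0],[0,0,0.015,0],[0,0,0.015,0],[0,0,0.015,0]]]'
```

```text
time_s: 46.2
eef_pos: [0.4843, -0.2943, 0.0925]
eef_rot: [-0.0, 0.386, 0.922, 0.0]
wrist_force: [-1.0, -0.1, -1.2]
opening: 0.172
grasp_force: 59.2
time_s: 46.7
eef_pos: [0.4846, -0.2946, 0.091]
eef_rot: [0.0, 0.386, 0.922, -0.0]
wrist_force: [-2.8, 1.7, 6.7]
opening: 0.174
grasp_force: 60.2
```

Seated (contact at 0.091). Releasing, withdrawing and checking.

```bash
python3 -m handwheel '[[[0,0,0,0],[0,0,0,0],[0,0,0,0],[0,0,0,0]]]' 45
python3 -m handwheel '[[[0,0,-0.6,0],[0,0,-0.6,0],[0,0,-0.6,0],[0,0,-0.6,0],[0,0,-0.6,0]]]'
python3 -m handwheel '[[[0.9,0,0,0],[0.9,0,0,0],[0.9,0,0,0],[0.9,0,0,0],[0.9,0,0,0],[0.9,0,0,0]]]'
python3 - <<'E'
from meas import *; from plan import plan
I=[]
for n in('top','scene'):
    c=shot(n);P=cloud(c);print(n);show(colour(c,P,'yellow',.085,.13,15));show(colour(c,P,'yellow',.055,.083,15));show(colour(c,P,'blue',-.01,.03)[:3]);show(colour(c,P,'red',.03,.15))
    I.append(c['color'][120:340,100:440])
save(np.vstack([cv2.resize(i,None,fx=1.35,fy=1.35) for i in I]),'end.png')
plan([])
E
```

```text
time_s: 47.2
eef_pos: [0.4844, -0.2944, 0.0897]
eef_rot: [-0.0, 0.386, 0.922, 0.0]
wrist_force: [1.0, -0.2, -0.7]
opening: 0.526
grasp_force: 0.0
time_s: 47.82
eef_pos: [0.4836, -0.2936, 0.208]
eef_rot: [-0.002, 0.386, 0.922, 0.001]
wrist_force: [0.1, 0.8, -0.6]
opening: 0.528
grasp_force: 0.0
time_s: 48.58
eef_pos: [0.3587, -0.167, 0.2098]
eef_rot: [-0.0, 0.386, 0.922, 0.0]
wrist_force: [-0.6, 0.6, 0.1]
opening: 0.53
grasp_force: 0.0
top
px [409. 232.] n 164 z 0.1081  c 0.4860 -0.2927 size 0.0487 0.0157 ang -45.6
px [405. 233.] n 357 z 0.0749  c 0.4863 -0.2943 size 0.0553 0.0528 ang -45.8
px [390. 224.] n 96 z 0.0130  c 0.5127 -0.2664 size 0.0474 0.0217 ang -44.5
px [395. 245.] n 173 z 0.0132  c 0.4570 -0.2916 size 0.0795 0.0330 ang 75.5
px [233. 161.] n 197 z 0.1363  c 0.6443 0.1260 size 0.0649 0.0258 ang -88.9
px [282. 166.] n 196 z 0.1368  c 0.6349 0.0104 size 0.0646 0.0251 ang -88.5
px [331. 171.] n 224 z 0.1364  c 0.6246 -0.1025 size 0.0648 0.0278 ang -87.6
px [234. 170.] n 107 z 0.1040  c 0.6235 0.1252 size 0.0411 0.0134 ang -87.7
px [282. 176.] n 125 z 0.1027  c 0.6135 0.0107 size 0.0407 0.0141 ang -89.5
px [330. 181.] n 112 z 0.1027  c 0.6033 -0.1033 size 0.0417 0.0143 ang -87.5
scene
px [181. 278.] n 197 z 0.1062  c 0.4877 -0.2967 size 0.0501 0.0161 ang -46.0
px [184. 286.] n 464 z 0.0728  c 0.4872 -0.2967 size 0.0553 0.0543 ang -44.9
px [293.  27.] n 113 z 0.0155  c 0.0154 0.8479 size 0.0740 0.0385 ang 35.0
px [416.  77.] n 74 z 0.0239  c 0.5842 0.7974 size 0.0891 0.0124 ang 16.8
px [203. 292.] n 35 z 0.0111  c 0.5079 -0.2685 size 0.0341 0.0151 ang -32.7
px [339. 189.] n 528 z 0.1021  c 0.6389 0.1222 size 0.0686 0.0450 ang -90.0
px [312. 216.] n 573 z 0.1038  c 0.6288 0.0079 size 0.0687 0.0446 ang -88.5
px [281. 246.] n 628 z 0.1058  c 0.6189 -0.1061 size 0.0688 0.0455 ang -89.2
at [ 0.3586 -0.1668  0.2097] hd 44.6 q6 -1.52 F [-0.4 -0.4  0.5] open 0.526
```

View pics/end.png

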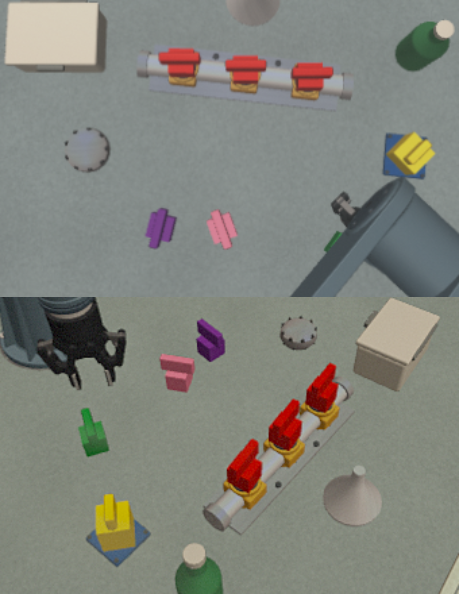

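The end view shows three seated handles, all with bars along the manifold, the cap flat on the blue base, and the bystanders where they were.

```bash
python3 -c "
from h import *;print(ctrl.hand_in())"
```

```text
the job is handed in; nothing more can be done
None
```

The job is handed in: all three red handles are fitted and turned to their stops, the plunger was pressed twice to its stop, and the cap is back flat on the base. The final camera check showed everything in place; the hand-in itself returned no verdict.

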